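# Mount the magnifier post in the dissecting stand

## Robot

A 6-joint arm with a two-finger parallel gripper is mounted at the origin on a cart in front of the work surface, level with it; the furniture and walls round the work are solid. World frame = base frame: x ahead of the robot, y to its left, z up, the work surface at z = 0. Lengths are in m, angles in degrees, forces in N, time in s.
With the tool pointing down it reaches from about 0.25 to 0.8 m from the base axis. Payload 8.5 kg.
Tool frame: the origin (TCP) lies at the very end of the fingers, on their centre line; the grasp point (between the pads) lies manip.tcp_to_grasp behind it (manip.tcp_to_grasp is the distance from the TCP to the grasp point, in m); z points along the fingers, y is the line along which they close (so a half turn about z gives the same grasp; the last joint's range is limited). The gripper opens to 85 mm and grips with 20 to 120 N. Pads are 22 mm wide; open, the fingers measure 114 mm over their backs; the gripper's body (76 mm by 85 mm) begins 54 mm behind the grasp point. The pads swing forward as they close: fully open they stand 13 mm farther back than shut.
Start: joints at [-66.005, 13.648, -0.773, 75.585, 0, 90], TCP at [0.213, -0.48, 0.231] pointing down, gripper open.
Joint ranges: [-152.45, 152.45], [-59.26, 108.67], [-65.41, 83.53], [-104.44, 129.93], [-82.83, 76.93], [-180, 180]. Speed limits (degrees/s): [127.2, 127.2, 159.86, 180, 180, 180].

## Interface

Orientations are given as a 3x3 rotation matrix whose columns are the frame's x, y, z axes.
In Python, from bench import manip gives the robot as it stands. The module is installed in compiled form; this text tells all that it offers.
- The arm moves only by the tool play_rows, never from a script. Its argument "moves" is a list of rows, each an object of numbers: "tx", "ty", "tz": the shift along the world's x, y, z in mm; "turn": the turn about the world's z in degrees. In form: [{"tx": .., "ty": .., "tz": .., "turn": ..}, ...]. A call has 1 to 20 rows; each row is the pose to reach, as a shift and turn from the pose commanded when the call began; what a row does not reach only later rows make up. A row lasts 1/12 s, in which the tool goes at most 41.7 mm and 7.16 degrees, less where a joint would pass 70% of its speed; a pose out of reach is approached as far as the arm can. A call with a gripper value outside its range is refused whole. "grip" is the closure, from 0 (fully open) to 1 (shut), set as the call begins (left out, the last holds). The fingers move at their own pace and stop on an object; the grip force is fixed at half the most. Time passes only in rows, so rows that repeat a pose let the fingers close. It gives the time, the measured TCP pose, the force, the opening and the grip force at its end, in the units of the state.
- manip.read_state(): the state, without advancing time (a new reading comes with each control period).
- manip.read_camera(name): name is "scene" or "top" or "wrist"; returns the picture (384x512x3 uint8, blue, green, red); there is no depth.
- manip.calibration(name): a dict with "intrinsics" (3x3 intrinsics, pixels), "k1" (the pictures are not rectified: a ray, as slopes to the right and down, at radius r is drawn at 1 + k1 r^2 times it, then the intrinsics apply), "R" (3x3) and "t" (3): a world point X has camera coordinates R X + t; the wrist camera has in their place "mount" (4x4, takes a point from camera to tool coordinates, whose origin is the TCP and whose axes are the flange's). Camera axes: x right, y down, z forward; pixel columns grow to the right and rows downward; lengths in m; the calibration is good to about 2 mm. A picture is of the moment at which its call begins: read the wrist's pose just before it. calibration takes no time and is no camera call.
- manip.job_done(): hands the job in; it is judged then, once.
The state is a dict: "t": time; "joints": joint angles; "joint_vel": joint speeds; "joint_torque": joint torques, N m; "tool_pos": TCP position; "eef_rot": TCP orientation; "contact_force": force on the tool from outside, world axes, zero at the start; "wrist_torque": the same for the moment, N m; "grip_width": finger opening in m; "grip_force": force on a finger pad.
Only numpy, scipy, OpenCV 4.12 (cv2) and the standard library are available. Lean on these libraries where they do the work, as an engineer would, in place of code of your own. Each camera call takes 0.05 s, during which the arm holds its last target. There are 200 camera calls.

## Task

Lift the magnifier out of the parking block and slide its post down into the holder at the back of the dissecting stand, past the spring plunger, until it stands fully home on the depth stop inside, which has been set for the right focus but cannot be seen from outside. Make sure by pressing it onto the stop with about 10 N at the end, never ramming it or forcing it sideways, and leave the lens centred over the specimen dish with the post gripped upright in the holder. Leave the dish, the plain post and the dropper bottle as they are.

Things in the scene. Friction and masses are not known exactly. Their poses are not given: they have to be found in the camera images.
- lens_post: The magnifier: steel post 12 mm wide, 64 mm long, its foot tapered to 6.4 mm over the last 6 mm, topped by an aluminium hub (24 mm wide, 64 to 78 mm above the foot) and a black thumb tab; a thin arm runs from the hub to a round lens. 0.16 kg. Origin: centre of the foot's end; z up the post, the lens points to -x. Starts upright in one hole of the parking block, lens roughly towards the robot.
- tab_grip (a point): On the magnifier: centre of the flat upright black thumb tab above the hub, by which it is gripped: 12 mm thick (along x), 22 mm wide (along y), 78 to 118 mm above the foot. The point is on the post axis, 100 mm above the foot; axes as the magnifier's.
- lens_center (a point): On the magnifier: centre of the horizontal lens (black ring, 44 mm across, 9 mm thick), at (-75, 0, 71) mm from the foot in the magnifier's axes.
- post_block: White parking block, 56 x 104 x 38 mm, screwed to the worktop, with two upright holes 14 mm wide and 28 mm deep at y = -28 and +28 mm of its centre. Origin: centre of its underside. The posts stand loosely in it.
- plain_post: Short plain steel post, 12 mm in diameter and 60 mm tall, without lens or tab, in the other hole of the block; its top is 70 mm above the worktop. Origin: centre of its foot. A bystander.
- stand: Dissecting stand: grey base plate 164 x 100 x 14 mm, fixed, dish seat in front (x = -28 mm), post holder at the back (x = +47 mm). Origin: centre of its underside, x from dish to holder. In the holder's bore it carries the rigid depth stop, a screw whose flat top lies anywhere from 38 to 54 mm below the rim: it differs each time and cannot be seen.
- dish_seat (a point): On the stand: centre of the dish's seat, on top of the base plate, 75 mm from the holder's axis in the stand's -x direction. The lens belongs above this point.
- holder: The post holder: upright aluminium tube on the stand, 25 mm in diameter and 62 mm tall, bore 13.2 mm with a small chamfer at the mouth, a spring plunger screwed in at its +x side (away from the dish). Origin: centre of its lower end, 14 mm above the worktop; axes as the stand's.
- mouth (a point): Centre of the holder's rim, on the bore's axis, 76 mm above the worktop; axes as the stand's.
- plunger: The spring plunger in the holder's +x side: round steel nose, 8 mm wide, 2.6 mm into the bore, 16 mm below the rim, on a spring of about 8 N. The foot meets it 12 to 20 mm below the rim. Riding over it and sliding on takes about 5 to 12 N downward in motion, easing to 1 to 4 N at rest; at the stop the force rises steeply and stays. Origin: centre of the nose; x points out of the bore.
- dish: Round clear specimen dish, 55 mm wide and 15 mm tall, in its seat on the stand. Origin: centre of its underside. A bystander.
- dropper: Small glass dropper bottle with black cap, 33 mm wide and 95 mm tall, standing behind the stand. Origin: centre of its underside. A bystander.
Things that resemble listed ones, but are neither listed nor needed, are in the scene too. Several things look just like the post_block: the one meant starts farthest to the robot's right.

How it is judged (in metres and radians):
On the way, in this order (a step that is already met when the one before it is completed fails the run):
1. the magnifier is lifted clear of the parking block (height (world z) of lens_post above 0.045 m and contact force between lens_post and post_block below 0.05 N), for 0.2 s.
2. the post is in the holder, past the spring plunger, which bears on its side (z of lens_post in the frame of mouth below -0.022 m and horizontal distance between lens_post and mouth below 0.003 m and contact force between lens_post and plunger above 3 N), for 0.1 s.
3. the post is pressed home on the depth stop (more than 4 N on the stop) (contact force between lens_post and stand above 4 N and horizontal distance between lens_post and mouth below 0.003 m and z of lens_post in the frame of mouth below -0.034 m), for 0.2 s.
At the end, for the whole second after the job is handed in: The post stands in the holder, released and at rest, foot still bearing on the depth stop and within 3 mm of the bore's axis, upright within 0.04 rad, the plunger bearing on it with more than 3 N, and the lens centre within 10 mm, seen from above, of the centre of the dish's seat (contact force between lens_post and stand above 0.2 N and z of lens_post in the frame of mouth below -0.034 m and horizontal distance between lens_post and mouth below 0.003 m and angle between lens_post's own z axis and vertical below 0.04 rad and contact force between lens_post and plunger above 3 N and horizontal distance between lens_center and dish_seat below 0.01 m and linear speed of lens_post below 0.01 m/s); the robot touches nothing.
It fails at once if the post is rammed onto the depth stop (over 30 N) (contact force between lens_post and stand above 30 N).
It fails at once if the post is forced against the holder (over 40 N) (contact force between lens_post and holder above 40 N).
It fails at once if the specimen dish is shifted by more than 6 mm (distance of dish from where it was at the start of the episode above 0.006 m).
It fails at once if the plain post is pulled or knocked (moved more than 10 mm) (distance of plain_post from where it was at the start of the episode above 0.01 m).
It fails at once if the dropper bottle is shifted by more than 15 mm or tipped (distance of dropper from where it was at the start of the episode above 0.015 m or angle between dropper's own z axis and vertical above 0.3 rad).
It also fails if it takes over 54 s, if anything falls off the work surface, if the arm or the gripper's body presses on something with over 40 N, if the wrist force passes 120 N, or if a joint passes its speed limit or range.

## Working session

There is one attempt and no reset: what is moved stays moved. The work goes in short steps, Python scripts to look and compute and a tool call to move; the robot and the scene stay as the last step left them, time stands still between calls to the robot, and variables do not carry over. Pictures are saved under pics/ and viewed, at most 10 in all, crops included, and the job is handed in when it is done.

Besides the shell and the picture viewer there is one more tool, called after "Call:" as a command line: name --argument value ..., lists and objects as JSON in quotes. play_rows: Moves the arm, as the interface text tells. Its arguments: {"type":"object","properties":{"moves":{"type":"array"},"grip":{"type":"number"}},"required":["moves"]}

```bash
mkdir -p pics; cat > h.py <<'E'
import numpy as np, cv2
from bench import manip
def cam(name, st=None):
    c=manip.calibration(name); K=np.array(c["intrinsics"],float); k1=c["k1"]
    if "mount" in c:
        st=st or manip.read_state(); M=np.array(c["mount"]); Rt=np.array(st["eef_rot"]).reshape(3,3)
        Rw=Rt@M[:3,:3]; o=Rt@M[:3,3]+np.array(st["tool_pos"]); R=Rw.T; t=-R@o
    else: R=np.array(c["R"]); t=np.array(c["t"])
    return K,k1,R,t
def proj(C,X):
    K,k1,R,t=C; p=np.atleast_2d(X)@R.T+t; s=p[:,:2]/p[:,2:]; s=s*(1+k1*(s**2).sum(1,keepdims=True))
    return s@K[:2,:2].T+K[:2,2]
def ray(C,uv):
    K,k1,R,t=C; d=(np.array(uv,float)-K[:2,2])@np.linalg.inv(K[:2,:2]).T; s=d.copy()
    for _ in range(20): s=d/(1+k1*(s@s))
    return -R.T@t, R.T@np.array([*s,1])
def atz(C,uv,z):
    o,d=ray(C,uv); return o+d*(z-o[2])/d[2]
E
python3 - <<'E'
from h import *
s=manip.read_state(); print({k:np.round(v,4).tolist() for k,v in s.items()}, manip.tcp_to_grasp)
for n in("scene","top","wrist"):
    cv2.imwrite(f"pics/{n}0.png",manip.read_camera(n)); c=manip.calibration(n); print(n,{k:np.round(v,4).tolist() for k,v in c.items()})
a=[cv2.imread(f"pics/{n}0.png") for n in("scene","top","wrist")]
cv2.imwrite("pics/a.png",cv2.resize(a[1],(800,600),interpolation=cv2.INTER_CUBIC))
cv2.imwrite("pics/b.png",cv2.resize(a[0],(800,600),interpolation=cv2.INTER_CUBIC))
E
```

```text
{'t': 0.0, 'joints': [-66.0049, 13.6813, -0.8178, 75.5823, -0.0012, 89.9996], 'joint_vel': [0.0563, 0.049, -0.0771, -0.0399, -0.0884, 0.0137], 'joint_torque': [0.0003, -53.8783, 34.6432, 0.0187, -0.0, 0.0], 'tool_pos': [0.2133, -0.4793, 0.2307], 'eef_rot': [[0.9136, 0.4067, -0.0006], [0.4067, -0.9136, 0.0013], [-0.0, -0.0014, -1.0]], 'contact_force': [0.6309, -0.5856, -0.8836], 'wrist_torque': [0.0015, 0.03, 0.0229], 'grip_force': 0.0, 'grip_width': 0.0854} 0.0187
scene {'intrinsics': [[364.4762, 0.0, 255.0471], [0.0, 364.4762, 194.9857], [0.0, 0.0, 1.0]], 'k1': -0.0759, 'R': [[0.7158, -0.6983, -0.0061], [-0.5758, -0.5852, -0.5709], [0.3951, 0.4122, -0.821]], 't': [-0.4193, 0.3519, 0.7284]}
top {'intrinsics': [[433.9979, 0.0, 249.4739], [0.0, 433.9979, 190.7769], [0.0, 0.0, 1.0]], 'k1': -0.0667, 'R': [[0.0287, -0.9996, -0.0005], [-0.9909, -0.0284, -0.1318], [0.1317, 0.0043, -0.9913]], 't': [-0.034, 0.565, 0.881]}
wrist {'intrinsics': [[337.1513, 0.0, 256.1298], [0.0, 337.1513, 192.329], [0.0, 0.0, 1.0]], 'k1': -0.0138, 'mount': [[-0.0002, -0.9609, -0.2769, 0.0705], [1.0, -0.0001, -0.0007, 0.0012], [0.0007, -0.2769, 0.9609, -0.1431], [0.0, 0.0, 0.0, 1.0]]}
```

View pics/a.png

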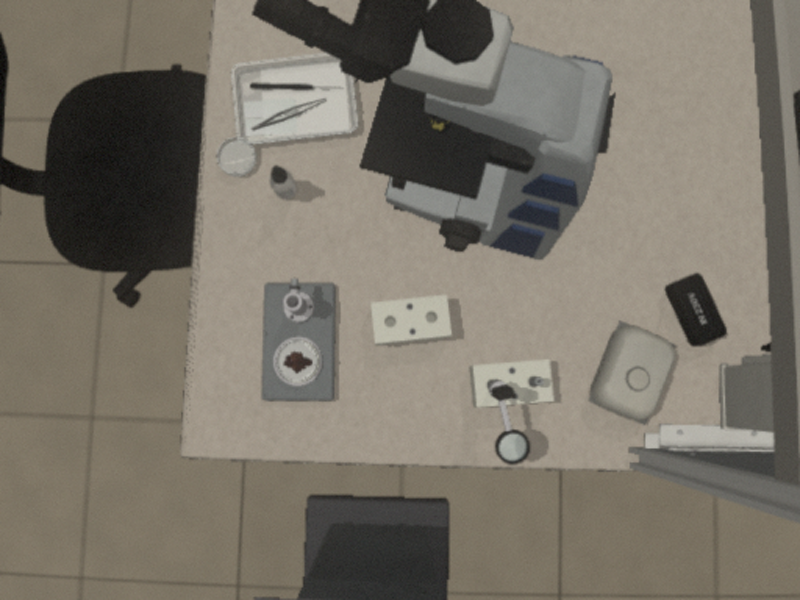

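View pics/b.png

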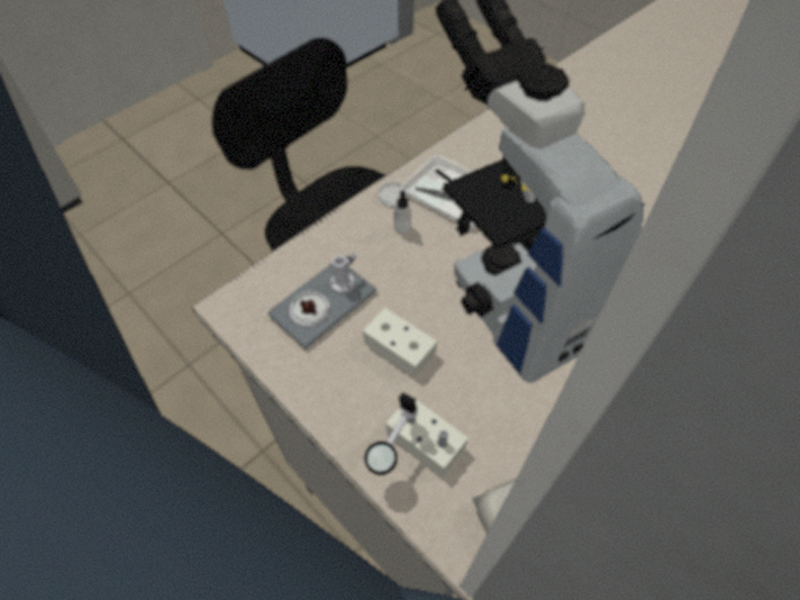

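The top view shows two white blocks at (412,320), which is empty, and (513,383), which holds the magnifier and plain post. Robot's right is image right, so the block at (513,383) is the one meant. The stand is at (299,340), with the holder at (298,303) and the dish at (297,361). The dropper bottle is at (283,182). I'll confirm with an enlarged crop.

```bash
python3 - <<'E'
from h import *
T=cv2.imread("pics/top0.png"); S=cv2.imread("pics/scene0.png")
def cr(I,x,y,w,h): return cv2.resize(I[y:y+h,x:x+w],(400,300),interpolation=cv2.INTER_CUBIC)
m=np.vstack([np.hstack([cr(T,290,222,100,75),cr(T,150,175,100,75)]),np.hstack([cr(S,225,245,100,75),cr(S,160,150,100,75)])])
cv2.imwrite("pics/c.png",m)
C=cam("top")
for n,uv,z in[("block",(513,383),.038),("lens",(512,447),.081),("hole/plain",(540,380),.07),("holder",(298,300),.076),("dish",(297,361),.02),("corner",(0,0),0)]:
    print(n,atz(C,np.array(uv)/1.5625,z).round(4))
E
```

```text
block [ 0.456  -0.1855  0.038 ]
lens [ 0.3753 -0.1772  0.081 ]
hole/plain [ 0.4604 -0.2147  0.07  ]
holder [0.5547 0.1011 0.076 ]
dish [0.4778 0.1065 0.02  ]
corner [1.0223 0.6039 0.    ]
```

View pics/c.png

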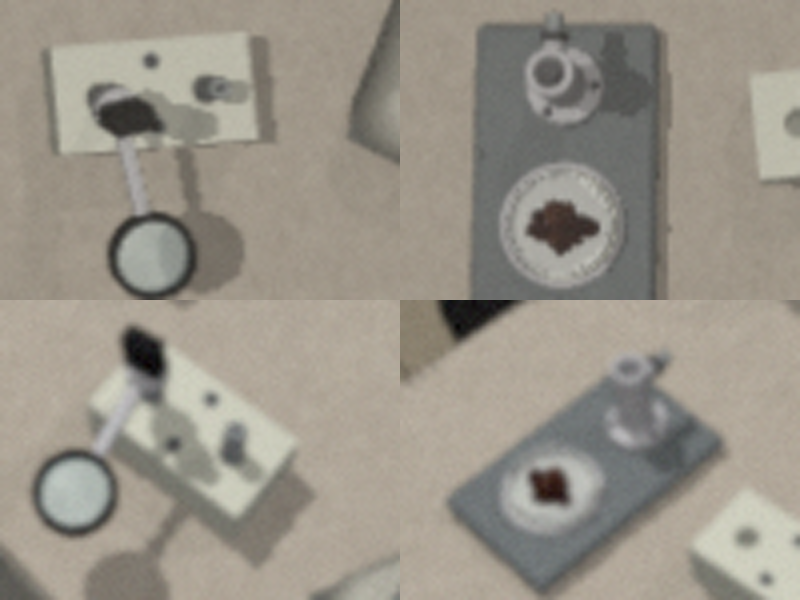

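The crop confirms it: the right-hand block holds the magnifier in its left hole and the plain post in its right hole. The other block is empty. The lens is at crop (151,255), the holder rim at (548,70) and the dish at (562,222). Next I move to a wrist view over the magnifier, swinging left first to stay away from the furniture.

Call:
play_rows --moves '[{"tx": 0,"ty": 25,"tz": 5,"turn": 6},{"tx": 5,"ty": 50,"tz": 10,"turn": 12},{"tx": 10,"ty": 75,"tz": 15,"turn": 18},{"tx": 20,"ty": 100,"tz": 20,"turn": 24},{"tx": 30,"ty": 125,"tz": 25,"turn": 30},{"tx": 45,"ty": 150,"tz": 30,"turn": 36},{"tx": 60,"ty": 175,"tz": 35,"turn": 42},{"tx": 80,"ty": 200,"tz": 40,"turn": 48},{"tx": 100,"ty": 225,"tz": 40,"turn": 54},{"tx": 120,"ty": 250,"tz": 40,"turn": 60},{"tx": 140,"ty": 275,"tz": 40,"turn": 66},{"tx": 165,"ty": 300,"tz": 40,"turn": 72},{"tx": 190,"ty": 310,"tz": 40,"turn": 78},{"tx": 215,"ty": 320,"tz": 40,"turn": 81},{"tx": 225,"ty": 320,"tz": 40,"turn": 81},{"tx": 225,"ty": 320,"tz": 40,"turn": 81},{"tx": 225,"ty": 320,"tz": 40,"turn": 81}]'

```text
t: 1.57
tool_pos: [0.4381, -0.1596, 0.2708]
eef_rot: [[-0.258, 0.966, -0.002], [0.966, 0.258, 0.0], [0.001, -0.002, -1.0]]
contact_force: [0.0, 0.1, 0.9]
grip_width: 0.0856
grip_force: 0.0
```

```bash
python3 - <<'E'
from h import *
import json
s=manip.read_state(); print(s["t"],np.round(s["tool_pos"],4),np.round(s["eef_rot"],3).tolist(),np.round(s["joint_vel"],1))
json.dump({k:np.array(v).tolist() for k,v in s.items()},open("s1.json","w"))
I=manip.read_camera("wrist"); cv2.imwrite("pics/w1.png",I)
cv2.imwrite("pics/w1b.png",cv2.resize(I,(800,600),interpolation=cv2.INTER_CUBIC))
E
```

```text
1.5667 [ 0.4381 -0.1596  0.2708] [[-0.258, 0.966, -0.002], [0.966, 0.258, 0.0], [0.001, -0.002, -1.0]] [-1.1 -1.2 -1.   0.3 -0.1 -0.2]
```

View pics/w1b.png

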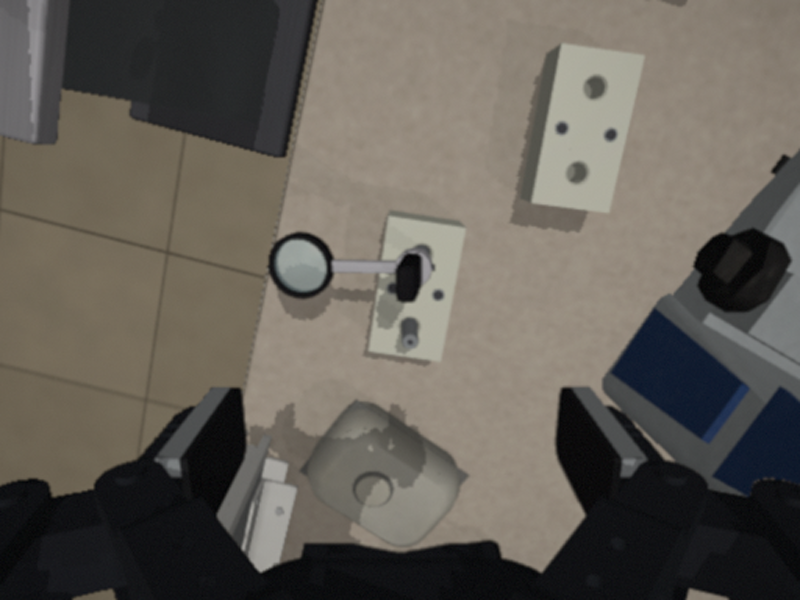

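The wrist view shows the lens at (301,266), the tab at about (408,278), the meant block's top face from (391,213) to (441,361), and the plain post's top at (410,340). I'll enlarge it to get precise points.

```bash
python3 - <<'E'
from h import *
I=cv2.imread("pics/w1.png")[125:240,165:310]
cv2.imwrite("pics/w1c.png",cv2.resize(I,None,fx=5,fy=5,interpolation=cv2.INTER_CUBIC))
E
```

```text
(no output)
```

View pics/w1c.png

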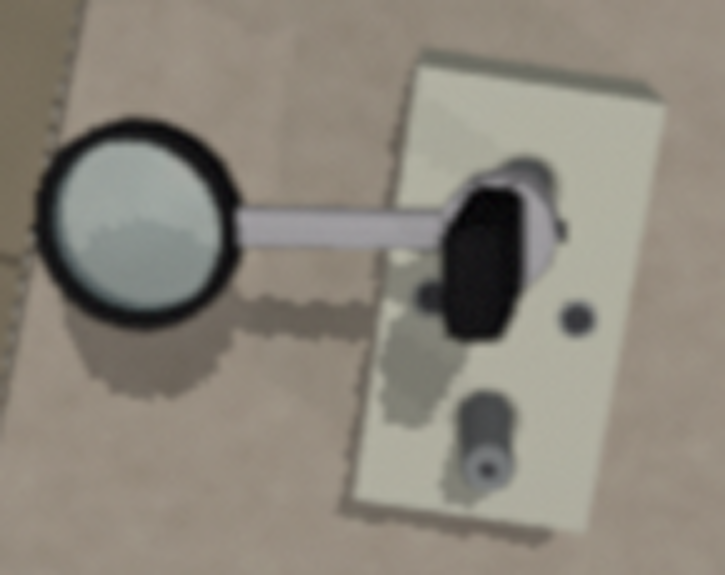

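```bash
cat > fit1.py <<'E'
from h import *
import json
from scipy.optimize import least_squares
s=json.load(open("s1.json")); W=cam("wrist",s)
f=lambda p:(np.array(p,float)+.5)/5-.5+np.array([165,125])
Rz=lambda a:np.array([[np.cos(a),-np.sin(a)],[np.sin(a),np.cos(a)]])
bc=f([(417,65),(664,103),(587,530),(355,500)])
B=np.array([(-28,52),(28,52),(28,-52),(-28,-52)])/1e3
def blk(p): return np.c_[B@Rz(p[2]).T+p[:2],np.full(4,.038)]
r=least_squares(lambda p:(proj(W,blk(p))-bc).ravel(),[.456,-.185,-.05]); p=r.x
print("block",p[:2].round(4),np.degrees(p[2]).round(2),"res",r.fun.round(1)); 
print("hole+",(Rz(p[2])@[0,.028]+p[:2]).round(4),"hole-",(Rz(p[2])@[0,-.028]+p[:2]).round(4))
print("plain",atz(W,f((486,467)),.07).round(4))
l=atz(W,f((139,223)),.0835); t=atz(W,f((481,274)),.128); d=t-l
print("lens",l.round(4),"tabtop",t.round(4),"dist",np.hypot(*d[:2]).round(4),"yaw",np.degrees(np.arctan2(d[1],d[0])).round(2))
C=cam("top"); g=lambda p:(np.array(p,float)+.5)/4-.5
print("top: lens",atz(C,g((151,255))+[290,222],.0835).round(4))
h=Rz(p[2])@[0,.028]+p[:2]; d=h-l[:2]; print("yaw to hole",np.degrees(np.arctan2(d[1],d[0])).round(2),np.hypot(*d).round(4))
E
python3 fit1.py
```

```text
block [ 0.4567 -0.187 ] 6.54 res [-0.2  0.1  0.1 -0.1 -0.   0.2  0.1 -0.2]
hole+ [ 0.4535 -0.1592] hole- [ 0.4599 -0.2148]
plain [ 0.4592 -0.2146  0.07  ]
lens [ 0.377  -0.1776  0.0835] tabtop [ 0.4425 -0.1597  0.128 ] dist 0.0679 yaw 15.34
top: lens [ 0.3768 -0.1761  0.0835]
yaw to hole 13.56 0.0787
```

The magnifier leans a few degrees toward its lens in the loose hole. The fitted hole axis is at (0.4535, −0.1592). I'll grip centred on that axis so the flat pads straighten it.

Call:
play_rows --moves '[{"tx": 8,"ty": 0,"tz": -15,"turn": 0},{"tx": 15,"ty": 0,"tz": -40,"turn": 0},{"tx": 15,"ty": 0,"tz": -70,"turn": 0},{"tx": 15,"ty": 0,"tz": -100,"turn": 0},{"tx": 15,"ty": 0,"tz": -125,"turn": 0},{"tx": 15,"ty": 0,"tz": -145,"turn": 0},{"tx": 15,"ty": 0,"tz": -160,"turn": 0},{"tx": 15,"ty": 0,"tz": -170,"turn": 0},{"tx": 15,"ty": 0,"tz": -177,"turn": 0},{"tx": 15,"ty": 0,"tz": -177,"turn": 0},{"tx": 15,"ty": 0,"tz": -177,"turn": 0}]'

```text
t: 2.53
tool_pos: [0.453, -0.16, 0.0947]
eef_rot: [[-0.258, 0.966, -0.0], [0.966, 0.258, -0.0], [-0.0, -0.0, -1.0]]
contact_force: [-0.5, -0.3, 0.6]
grip_width: 0.0854
grip_force: 0.0
```

Call:
play_rows --moves '[{"tx": 0,"ty": 0,"tz": 0,"turn": 0},{"tx": 0,"ty": 0,"tz": 0,"turn": 0},{"tx": 0,"ty": 0,"tz": 0,"turn": 0},{"tx": 0,"ty": 0,"tz": 0,"turn": 0},{"tx": 0,"ty": 0,"tz": 0,"turn": 0},{"tx": 0,"ty": 0,"tz": 0,"turn": 0},{"tx": 0,"ty": 0,"tz": 0,"turn": 0},{"tx": 0,"ty": 0,"tz": 0,"turn": 0},{"tx": 0,"ty": 0,"tz": 0,"turn": 0},{"tx": 0,"ty": 0,"tz": 0,"turn": 0}]' --grip 1

```text
t: 3.37
tool_pos: [0.4536, -0.1596, 0.0944]
eef_rot: [[-0.259, 0.966, 0.0], [0.966, 0.259, -0.0], [-0.0, 0.0, -1.0]]
contact_force: [-0.5, 0.4, 3.7]
grip_width: 0.0112
grip_force: 59.0
```

Gripped. Now I lift straight up.

Call:
play_rows --moves '[{"tx": 0,"ty": 0,"tz": 5,"turn": 0},{"tx": 0,"ty": 0,"tz": 12,"turn": 0},{"tx": 0,"ty": 0,"tz": 20,"turn": 0},{"tx": 0,"ty": 0,"tz": 30,"turn": 0},{"tx": 0,"ty": 0,"tz": 40,"turn": 0},{"tx": 0,"ty": 0,"tz": 55,"turn": 0},{"tx": 0,"ty": 0,"tz": 75,"turn": 0},{"tx": 0,"ty": 0,"tz": 95,"turn": 0},{"tx": 0,"ty": 0,"tz": 115,"turn": 0},{"tx": 0,"ty": 0,"tz": 135,"turn": 0},{"tx": 0,"ty": 0,"tz": 150,"turn": 0},{"tx": 0,"ty": 0,"tz": 160,"turn": 0},{"tx": 0,"ty": 0,"tz": 160,"turn": 0}]'

```text
t: 4.45
tool_pos: [0.4543, -0.1599, 0.2566]
eef_rot: [[-0.259, 0.966, 0.003], [0.966, 0.259, -0.001], [-0.002, 0.003, -1.0]]
contact_force: [0.5, -0.1, -2.3]
grip_width: 0.0112
grip_force: 58.6
```

Call:
play_rows --moves '[{"tx": 4,"ty": 10,"tz": 0,"turn": -1},{"tx": 9,"ty": 30,"tz": 0,"turn": -3},{"tx": 15,"ty": 50,"tz": 0,"turn": -5},{"tx": 21,"ty": 70,"tz": 0,"turn": -7},{"tx": 27,"ty": 90,"tz": 0,"turn": -9},{"tx": 33,"ty": 110,"tz": 0,"turn": -11},{"tx": 39,"ty": 130,"tz": 0,"turn": -13},{"tx": 45,"ty": 150,"tz": 0,"turn": -15},{"tx": 51,"ty": 170,"tz": 0,"turn": -17},{"tx": 57,"ty": 183,"tz": 0,"turn": -19},{"tx": 60,"ty": 190,"tz": 0,"turn": -19},{"tx": 60,"ty": 190,"tz": 0,"turn": -19},{"tx": 60,"ty": 190,"tz": 0,"turn": -19},{"tx": 60,"ty": 190,"tz": 0,"turn": -19}]'

```text
t: 5.62
tool_pos: [0.5131, 0.0297, 0.254]
eef_rot: [[0.069, 0.998, -0.001], [0.998, -0.069, -0.0], [-0.0, -0.001, -1.0]]
contact_force: [0.6, -0.3, -2.2]
grip_width: 0.0114
grip_force: 58.5
```

```bash
python3 - <<'E'
from h import *
import json
s=manip.read_state(); print(s["t"],np.round(s["tool_pos"],4),np.round(s["eef_rot"],3).tolist(),np.round(s["contact_force"],2),s["grip_width"])
json.dump({k:np.array(v).tolist() for k,v in s.items()},open("s2.json","w"))
I=manip.read_camera("wrist"); cv2.imwrite("pics/w2.png",I)
for n in("scene","top"): cv2.imwrite(f"pics/{n}2.png",manip.read_camera(n))
cv2.imwrite("pics/w2b.png",cv2.resize(I,(800,600),interpolation=cv2.INTER_CUBIC))
E
```

```text
5.6167 [0.5131 0.0297 0.254 ] [[0.069, 0.998, -0.001], [0.998, -0.069, -0.0], [-0.0, -0.001, -1.0]] [ 0.63 -0.32 -2.22] 0.011359336064973673
```

View pics/w2b.png

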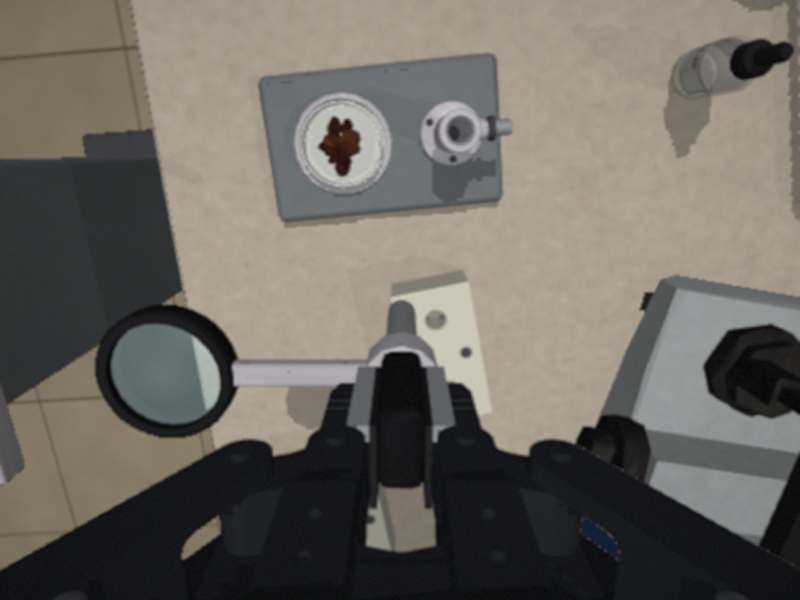

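This view shows the stand, with the dish at (341,143), the holder rim at (461,130) and the plunger at (503,127). The magnifier is held with its lens at (167,370) and the foot of the post at about (402,305). I'll enlarge both regions.

```bash
python3 - <<'E'
from h import *
I=cv2.imread("pics/w2.png")
a=cv2.resize(I[30:145,163:333],None,fx=4,fy=4,interpolation=cv2.INTER_CUBIC)  # 680x460
b=cv2.resize(I[180:290,55:295],None,fx=3,fy=3,interpolation=cv2.INTER_CUBIC)  # 720x330
cv2.imwrite("pics/w2c.png",a); cv2.imwrite("pics/w2d.png",b)
E
```

```text
(no output)
```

View pics/w2c.png

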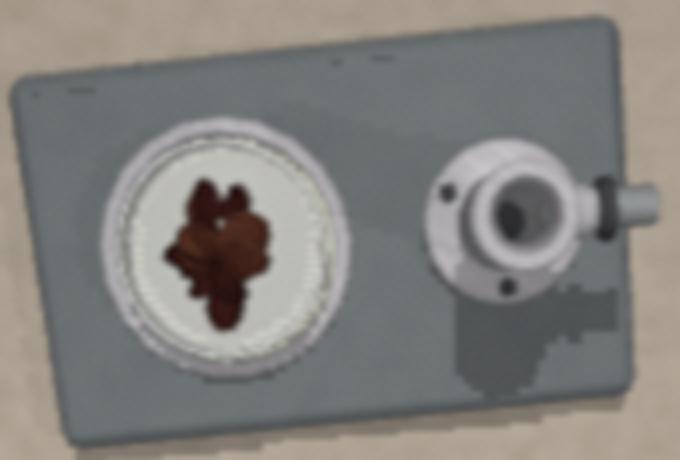

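View pics/w2d.png

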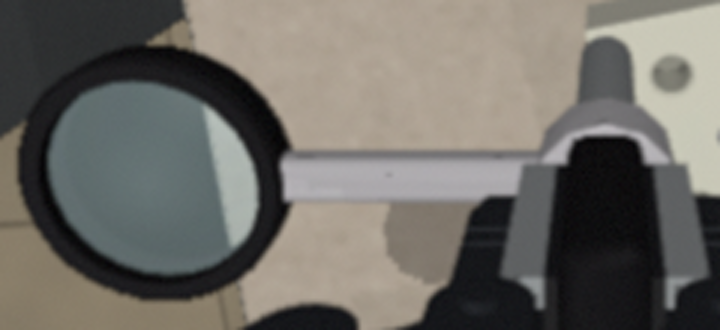

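```bash
cat > fit2.py <<'E'
from h import *
import json
from scipy.optimize import least_squares
s=json.load(open("s2.json")); W=cam("wrist",s)
f=lambda p:(np.array(p,float)+.5)/4-.5+np.array([163,30])
g=lambda p:(np.array(p,float)+.5)/3-.5+np.array([55,180])
Rz=lambda a:np.array([[np.cos(a),-np.sin(a)],[np.sin(a),np.cos(a)]])
bc=f([(11,78),(619,15),(634,392),(65,445)])
B=np.array([(-82,50),(82,50),(82,-50),(-82,-50)])/1e3
r=least_squares(lambda p:(proj(W,np.c_[B@Rz(p[2]).T+p[:2],np.full(4,.014)])-bc).ravel(),[.5,.1,-.07]); p=r.x
print("stand",p[:2].round(4),np.degrees(p[2]).round(2),"res",r.fun.round(1))
print("mouth pred",(Rz(p[2])@[.047,0]+p[:2]).round(4),"seat pred",(Rz(p[2])@[-.028,0]+p[:2]).round(4))
print("rim meas",atz(W,f((526,214)),.076).round(4),"dish meas",atz(W,f((226,249)),.025).round(4))
T=np.array(s["tool_pos"]); R=np.array(s["eef_rot"]).reshape(3,3); zf=T[2]-.0844
for n,uv,h in[("lens",(156,172),.071),("foot",(607,37),0),("arm0",(300,176),.071),("arm1",(530,176),.071),("postL",(580,95),.035),("postR",(634,95),.035)]:
    X=atz(W,g(uv),zf+h); print(n,X.round(4),"tool",(R.T@(X-T)*1e3).round(1))
C=cam("top"); print("top rim",atz(C,(np.array([148.,70.])+.5)/4-.5+[150,175],.076).round(4),"dish",atz(C,(np.array([162.,222.])+.5)/4-.5+[150,175],.025).round(4))
print("tool yaw y-axis",np.degrees(np.arctan2(R[1,1],R[0,1])))
E
python3 fit2.py
```

```text
stand [0.5072 0.1057] 1.3 res [-2.  -1.1  1.4 -1.   1.5  1.3 -0.9  1.5]
mouth pred [0.5541 0.1068] seat pred [0.4792 0.1051]
rim meas [0.5536 0.1072 0.076 ] dish meas [0.4795 0.1052 0.025 ]
lens [0.4387 0.0359 0.2406] tool [  0.9 -74.6  13.5]
foot [0.5146 0.0338 0.1696] tool [ 4.2  1.3 84.4]
arm0 [0.4628 0.0335 0.2406] tool [  0.2 -50.4  13.4]
arm1 [0.5013 0.0308 0.2406] tool [  0.3 -11.8  13.4]
postL [0.5089 0.0321 0.2046] tool [ 2.  -4.2 49.4]
postR [0.5198 0.0313 0.2046] tool [ 2.   6.6 49.4]
top rim [0.5542 0.1094 0.076 ] dish [0.4795 0.1058 0.025 ]
tool yaw y-axis -3.983344535129149
```

Mouth is at about (0.5537, 0.1072), the stand yaw is +1.5° and the foot is offset in the tool by about (+0.8, +1.2) mm. I move the foot to about 10 mm above the rim and check it there.

Call:
play_rows --moves '[{"tx": 5,"ty": 10,"tz": 0,"turn": 1},{"tx": 12,"ty": 25,"tz": 0,"turn": 2},{"tx": 20,"ty": 40,"tz": 0,"turn": 3},{"tx": 28,"ty": 55,"tz": 0,"turn": 4},{"tx": 35,"ty": 68,"tz": -5,"turn": 5},{"tx": 39.5,"ty": 76.5,"tz": -15,"turn": 5.5},{"tx": 39.5,"ty": 76.5,"tz": -30,"turn": 5.5},{"tx": 39.5,"ty": 76.5,"tz": -45,"turn": 5.5},{"tx": 39.5,"ty": 76.5,"tz": -60,"turn": 5.5},{"tx": 39.5,"ty": 76.5,"tz": -72,"turn": 5.5},{"tx": 39.5,"ty": 76.5,"tz": -80,"turn": 5.5},{"tx": 39.5,"ty": 76.5,"tz": -84,"turn": 5.5},{"tx": 39.5,"ty": 76.5,"tz": -84,"turn": 5.5},{"tx": 39.5,"ty": 76.5,"tz": -84,"turn": 5.5},{"tx": 39.5,"ty": 76.5,"tz": -84,"turn": 5.5}]'

```text
t: 7.02
tool_pos: [0.5534, 0.107, 0.1709]
eef_rot: [[-0.026, 1.0, 0.001], [1.0, 0.026, 0.0], [0.0, 0.001, -1.0]]
contact_force: [-0.1, 0.2, -2.2]
grip_width: 0.0112
grip_force: 58.6
```

```bash
python3 - <<'E'
from h import *
import json
s=manip.read_state(); print(s["t"],np.round(s["tool_pos"],4),np.round(s["contact_force"],2))
json.dump({k:np.array(v).tolist() for k,v in s.items()},open("s3.json","w"))
I=manip.read_camera("wrist"); cv2.imwrite("pics/w3.png",I)
T=manip.read_camera("top"); cv2.imwrite("pics/top3.png",T); S=manip.read_camera("scene"); cv2.imwrite("pics/scene3.png",S)
a=cv2.resize(I[90:240,200:320],(480,600),interpolation=cv2.INTER_CUBIC)
b=cv2.resize(S[140:215,180:260],(320,300),interpolation=cv2.INTER_CUBIC)
c=cv2.resize(T[165:240,150:230],(320,300),interpolation=cv2.INTER_CUBIC)
cv2.imwrite("pics/w3c.png",np.hstack([a,np.vstack([b,c])]))
E
```

```text
7.0167 [0.5534 0.107  0.1709] [-0.08  0.22 -2.19]
```

View pics/w3c.png

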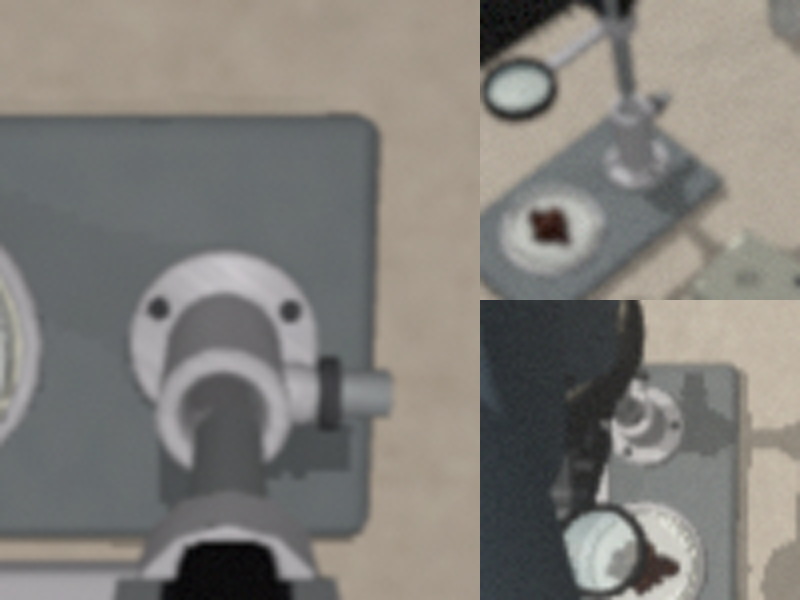

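The wrist crop shows the post over the bore: its axis is at crop x≈227 and the rim is centred on x≈224, with the rim's outer far edge at y≈348. I'll compare that with the projection.

```bash
python3 - <<'E'
from h import *
import json
s=json.load(open("s3.json")); W=cam("wrist",s); R=np.array(s["eef_rot"]).reshape(3,3); T=np.array(s["tool_pos"])
q=lambda X:((proj(W,X)-[200,90]+.5)*4-.5).round(0).tolist()
m=np.array([.5537,.1072,.076]); th=np.linspace(0,2*np.pi,73)
for r in(.0125,.0068):
    P=np.array(q(m+np.c_[r*np.cos(th),r*np.sin(th),0*th])); print(r,P.min(0),P.max(0))
f=T+R@[.0008,.0012,.0844]; P=np.array(q(f+np.c_[.0032*np.cos(th),.0032*np.sin(th),0*th])); print("foot",P.min(0),P.max(0))
f[2]+=.006; P=np.array(q(f+np.c_[.006*np.cos(th),.006*np.sin(th),0*th])); print("above taper",P.min(0),P.max(0))
I=cv2.imread("pics/w3.png"); g=cv2.cvtColor(I,6)
for row in (182,188,194,200,206): print(row,g[row,236:276].tolist())
for col in (248,256,262): print("c",col,g[170:206,col].tolist())
E
```

```text
0.0125 [156. 348.] [292. 479.]
0.0068 [187. 378.] [261. 449.]
foot [211. 410.] [248. 445.]
above taper [195. 404.] [265. 471.]
182 [170, 168, 166, 162, 141, 108, 104, 123, 141, 154, 164, 170, 172, 172, 170, 167, 161, 157, 153, 149, 149, 157, 161, 165, 169, 171, 172, 170, 167, 165, 156, 144, 125, 108, 115, 135, 144, 144, 141, 138]
188 [122, 148, 160, 153, 145, 155, 163, 163, 156, 134, 106, 88, 80, 80, 81, 83, 83, 83, 84, 84, 83, 83, 82, 81, 81, 82, 88, 93, 105, 129, 156, 173, 175, 170, 158, 150, 162, 178, 177, 173]
194 [107, 109, 120, 141, 159, 169, 168, 157, 135, 114, 101, 96, 98, 99, 94, 88, 81, 80, 81, 83, 83, 84, 84, 83, 83, 83, 83, 86, 92, 100, 117, 146, 167, 172, 168, 156, 142, 136, 137, 137]
200 [108, 108, 105, 101, 112, 144, 166, 171, 172, 165, 152, 132, 103, 79, 75, 78, 79, 80, 82, 84, 84, 84, 85, 83, 83, 81, 80, 79, 84, 115, 153, 170, 169, 156, 130, 100, 79, 77, 77, 78]
206 [106, 106, 106, 97, 83, 78, 78, 80, 89, 105, 125, 123, 93, 77, 77, 79, 81, 81, 83, 84, 86, 85, 85, 85, 84, 83, 82, 79, 77, 77, 80, 78, 78, 76, 78, 78, 77, 78, 77, 77]
c 248 [104, 103, 104, 104, 105, 104, 104, 106, 119, 145, 163, 172, 172, 166, 151, 128, 101, 87, 80, 80, 80, 82, 89, 95, 98, 98, 96, 96, 98, 101, 103, 108, 110, 107, 102, 101]
c 256 [108, 108, 108, 109, 108, 108, 117, 138, 159, 173, 175, 171, 149, 110, 87, 83, 82, 83, 83, 84, 84, 83, 83, 82, 83, 85, 84, 84, 84, 85, 84, 85, 84, 85, 85, 84]
c 262 [107, 106, 106, 106, 106, 105, 106, 109, 127, 150, 164, 169, 172, 168, 149, 120, 97, 88, 88, 87, 85, 84, 84, 83, 83, 81, 81, 80, 80, 80, 80, 81, 81, 81, 82, 81]
```

Call:
play_rows --moves '[{"tx": -0.4,"ty": -0.4,"tz": -3,"turn": 0},{"tx": -0.4,"ty": -0.4,"tz": -6,"turn": 0},{"tx": -0.4,"ty": -0.4,"tz": -9,"turn": 0},{"tx": -0.4,"ty": -0.4,"tz": -11,"turn": 0},{"tx": -0.4,"ty": -0.4,"tz": -13,"turn": 0},{"tx": -0.4,"ty": -0.4,"tz": -15,"turn": 0},{"tx": -0.4,"ty": -0.4,"tz": -17,"turn": 0},{"tx": -0.4,"ty": -0.4,"tz": -19,"turn": 0},{"tx": -0.4,"ty": -0.4,"tz": -20,"turn": 0},{"tx": -0.4,"ty": -0.4,"tz": -20,"turn": 0}]'

```text
t: 8.0
tool_pos: [0.5525, 0.1065, 0.15]
eef_rot: [[-0.026, 1.0, -0.0], [1.0, 0.026, -0.0], [-0.0, -0.0, -1.0]]
contact_force: [-0.1, 0.3, -2.5]
grip_width: 0.0109
grip_force: 58.6
```

The post entered the bore without contact. Now I go past the plunger slowly.

Call:
play_rows --moves '[{"tx": 0,"ty": 0,"tz": -1,"turn": 0},{"tx": 0,"ty": 0,"tz": -2,"turn": 0},{"tx": 0,"ty": 0,"tz": -3,"turn": 0},{"tx": 0,"ty": 0,"tz": -4,"turn": 0},{"tx": 0,"ty": 0,"tz": -5,"turn": 0},{"tx": 0,"ty": 0,"tz": -6,"turn": 0},{"tx": 0,"ty": 0,"tz": -7,"turn": 0},{"tx": 0,"ty": 0,"tz": -8,"turn": 0},{"tx": 0,"ty": 0,"tz": -9,"turn": 0},{"tx": 0,"ty": 0,"tz": -10,"turn": 0},{"tx": 0,"ty": 0,"tz": -11,"turn": 0},{"tx": 0,"ty": 0,"tz": -12,"turn": 0},{"tx": 0,"ty": 0,"tz": -13,"turn": 0},{"tx": 0,"ty": 0,"tz": -14,"turn": 0},{"tx": 0,"ty": 0,"tz": -15,"turn": 0},{"tx": 0,"ty": 0,"tz": -15,"turn": 0},{"tx": 0,"ty": 0,"tz": -15,"turn": 0}]'

```text
t: 9.42
tool_pos: [0.5523, 0.1065, 0.1351]
eef_rot: [[-0.026, 1.0, -0.001], [1.0, 0.026, -0.0], [0.0, -0.001, -1.0]]
contact_force: [-4.0, 0.2, 0.6]
grip_width: 0.0113
grip_force: 59.0
```

Past the plunger, with about −4 N sideways and +3 N axially at rest. I continue to just short of the shallowest possible stop.

Call:
play_rows --moves '[{"tx": 0,"ty": 0,"tz": -1,"turn": 0},{"tx": 0,"ty": 0,"tz": -2,"turn": 0},{"tx": 0,"ty": 0,"tz": -3,"turn": 0},{"tx": 0,"ty": 0,"tz": -4,"turn": 0},{"tx": 0,"ty": 0,"tz": -5,"turn": 0},{"tx": 0,"ty": 0,"tz": -6,"turn": 0},{"tx": 0,"ty": 0,"tz": -7,"turn": 0},{"tx": 0,"ty": 0,"tz": -8,"turn": 0},{"tx": 0,"ty": 0,"tz": -9,"turn": 0},{"tx": 0,"ty": 0,"tz": -10,"turn": 0},{"tx": 0,"ty": 0,"tz": -10,"turn": 0},{"tx": 0,"ty": 0,"tz": -10,"turn": 0}]'

```text
t: 10.42
tool_pos: [0.5524, 0.1065, 0.1249]
eef_rot: [[-0.026, 1.0, -0.001], [1.0, 0.026, -0.0], [-0.0, -0.001, -1.0]]
contact_force: [-4.1, 1.1, -2.1]
grip_width: 0.0108
grip_force: 58.8
```

Call:
play_rows --moves '[{"tx": 0,"ty": 0,"tz": -0.5,"turn": 0},{"tx": 0,"ty": 0,"tz": -1,"turn": 0},{"tx": 0,"ty": 0,"tz": -1.5,"turn": 0},{"tx": 0,"ty": 0,"tz": -1.5,"turn": 0}]'

```text
t: 10.75
tool_pos: [0.5524, 0.1065, 0.1236]
eef_rot: [[-0.026, 1.0, -0.0], [1.0, 0.026, -0.0], [-0.0, -0.0, -1.0]]
contact_force: [-4.6, 0.5, 0.1]
grip_width: 0.0111
grip_force: 59.0
```

Call:
play_rows --moves '[{"tx": 0,"ty": 0,"tz": -0.4,"turn": 0},{"tx": 0,"ty": 0,"tz": -0.8,"turn": 0},{"tx": 0,"ty": 0,"tz": -1.2,"turn": 0},{"tx": 0,"ty": 0,"tz": -1.2,"turn": 0}]'

```text
t: 11.08
tool_pos: [0.5524, 0.1065, 0.1225]
eef_rot: [[-0.026, 1.0, -0.0], [1.0, 0.026, -0.0], [-0.0, -0.0, -1.0]]
contact_force: [-4.9, 0.2, 0.3]
grip_width: 0.0109
grip_force: 59.0
```

Call:
play_rows --moves '[{"tx": 0,"ty": 0,"tz": -0.4,"turn": 0},{"tx": 0,"ty": 0,"tz": -0.8,"turn": 0},{"tx": 0,"ty": 0,"tz": -1.2,"turn": 0},{"tx": 0,"ty": 0,"tz": -1.2,"turn": 0}]'

```text
t: 11.42
tool_pos: [0.5524, 0.1065, 0.1213]
eef_rot: [[-0.026, 1.0, -0.0], [1.0, 0.026, -0.0], [-0.0, -0.0, -1.0]]
contact_force: [-4.8, 0.6, 0.8]
grip_width: 0.0113
grip_force: 59.1
```

Call:
play_rows --moves '[{"tx": 0,"ty": 0,"tz": -0.4,"turn": 0},{"tx": 0,"ty": 0,"tz": -0.8,"turn": 0},{"tx": 0,"ty": 0,"tz": -1.2,"turn": 0},{"tx": 0,"ty": 0,"tz": -1.2,"turn": 0}]'

```text
t: 11.75
tool_pos: [0.5524, 0.1065, 0.1201]
eef_rot: [[-0.026, 1.0, -0.0], [1.0, 0.026, -0.0], [-0.0, -0.0, -1.0]]
contact_force: [-5.0, 1.2, -0.1]
grip_width: 0.011
grip_force: 59.0
```

Call:
play_rows --moves '[{"tx": 0,"ty": 0,"tz": -0.4,"turn": 0},{"tx": 0,"ty": 0,"tz": -0.8,"turn": 0},{"tx": 0,"ty": 0,"tz": -1.2,"turn": 0},{"tx": 0,"ty": 0,"tz": -1.2,"turn": 0}]'

```text
t: 12.08
tool_pos: [0.5524, 0.1065, 0.1189]
eef_rot: [[-0.026, 1.0, -0.0], [1.0, 0.026, 0.0], [0.0, -0.0, -1.0]]
contact_force: [-4.1, 0.2, -0.2]
grip_width: 0.0113
grip_force: 59.0
```

Call:
play_rows --moves '[{"tx": 0,"ty": 0,"tz": -0.4,"turn": 0},{"tx": 0,"ty": 0,"tz": -0.8,"turn": 0},{"tx": 0,"ty": 0,"tz": -1.2,"turn": 0},{"tx": 0,"ty": 0,"tz": -1.2,"turn": 0}]'

```text
t: 12.42
tool_pos: [0.5524, 0.1065, 0.1177]
eef_rot: [[-0.026, 1.0, -0.0], [1.0, 0.026, -0.0], [-0.0, -0.0, -1.0]]
contact_force: [-4.9, 0.6, -0.3]
grip_width: 0.0114
grip_force: 59.0
```

Call:
play_rows --moves '[{"tx": 0,"ty": 0,"tz": -0.4,"turn": 0},{"tx": 0,"ty": 0,"tz": -0.8,"turn": 0},{"tx": 0,"ty": 0,"tz": -1.2,"turn": 0},{"tx": 0,"ty": 0,"tz": -1.2,"turn": 0}]'

```text
t: 12.75
tool_pos: [0.5524, 0.1065, 0.1165]
eef_rot: [[-0.026, 1.0, -0.0], [1.0, 0.026, -0.0], [-0.0, -0.0, -1.0]]
contact_force: [-5.7, 0.6, 0.3]
grip_width: 0.0113
grip_force: 59.0
```

Call:
play_rows --moves '[{"tx": 0,"ty": 0,"tz": -0.4,"turn": 0},{"tx": 0,"ty": 0,"tz": -0.8,"turn": 0},{"tx": 0,"ty": 0,"tz": -1.2,"turn": 0},{"tx": 0,"ty": 0,"tz": -1.2,"turn": 0}]'

```text
t: 13.08
tool_pos: [0.5524, 0.1065, 0.1153]
eef_rot: [[-0.026, 1.0, -0.001], [1.0, 0.026, -0.0], [-0.0, -0.001, -1.0]]
contact_force: [-4.8, 0.5, -0.7]
grip_width: 0.0114
grip_force: 59.0
```

Call:
play_rows --moves '[{"tx": 0,"ty": 0,"tz": -0.4,"turn": 0},{"tx": 0,"ty": 0,"tz": -0.8,"turn": 0},{"tx": 0,"ty": 0,"tz": -1.2,"turn": 0},{"tx": 0,"ty": 0,"tz": -1.2,"turn": 0}]'

```text
t: 13.42
tool_pos: [0.5524, 0.1065, 0.114]
eef_rot: [[-0.026, 1.0, -0.001], [1.0, 0.026, -0.0], [-0.0, -0.001, -1.0]]
contact_force: [-4.9, 0.5, -0.2]
grip_width: 0.0114
grip_force: 58.9
```

Call:
play_rows --moves '[{"tx": 0,"ty": 0,"tz": -0.4,"turn": 0},{"tx": 0,"ty": 0,"tz": -0.8,"turn": 0},{"tx": 0,"ty": 0,"tz": -1.2,"turn": 0},{"tx": 0,"ty": 0,"tz": -1.2,"turn": 0}]'

```text
t: 13.75
tool_pos: [0.5523, 0.1065, 0.1128]
eef_rot: [[-0.026, 1.0, -0.001], [1.0, 0.026, -0.0], [-0.0, -0.001, -1.0]]
contact_force: [-5.7, 1.2, 0.2]
grip_width: 0.0112
grip_force: 58.9
```

Call:
play_rows --moves '[{"tx": 0,"ty": 0,"tz": -0.4,"turn": 0},{"tx": 0,"ty": 0,"tz": -0.8,"turn": 0},{"tx": 0,"ty": 0,"tz": -1.2,"turn": 0},{"tx": 0,"ty": 0,"tz": -1.2,"turn": 0}]'

```text
t: 14.08
tool_pos: [0.5524, 0.1065, 0.1116]
eef_rot: [[-0.026, 1.0, -0.001], [1.0, 0.026, -0.0], [-0.0, -0.001, -1.0]]
contact_force: [-5.3, 0.9, 0.6]
grip_width: 0.0111
grip_force: 58.9
```

Call:
play_rows --moves '[{"tx": 0,"ty": 0,"tz": -0.4,"turn": 0},{"tx": 0,"ty": 0,"tz": -0.8,"turn": 0},{"tx": 0,"ty": 0,"tz": -1.2,"turn": 0},{"tx": 0,"ty": 0,"tz": -1.2,"turn": 0}]'

```text
t: 14.42
tool_pos: [0.5525, 0.1065, 0.1113]
eef_rot: [[-0.026, 1.0, 0.0], [1.0, 0.026, 0.0], [0.0, 0.0, -1.0]]
contact_force: [-7.5, -0.2, 8.0]
grip_width: 0.011
grip_force: 60.1
```

The force has risen and the motion has stopped short at TCP z = 0.1113, so this is probably the stop. I hold to see whether the force stays.

Call:
play_rows --moves '[{"tx": 0,"ty": 0,"tz": 0,"turn": 0},{"tx": 0,"ty": 0,"tz": 0,"turn": 0},{"tx": 0,"ty": 0,"tz": 0,"turn": 0},{"tx": 0,"ty": 0,"tz": 0,"turn": 0}]'

```text
t: 14.75
tool_pos: [0.5525, 0.1065, 0.1113]
eef_rot: [[-0.026, 1.0, 0.0], [1.0, 0.026, 0.0], [0.0, 0.0, -1.0]]
contact_force: [-8.2, 0.4, 8.1]
grip_width: 0.0113
grip_force: 60.1
```

The force stays at about 10 N above the free-hanging reading, so this is the stop, about 49 mm deep. One gentle firm-up, then release while still pressing slightly.

Call:
play_rows --moves '[{"tx": 0,"ty": 0,"tz": -0.1,"turn": 0},{"tx": 0,"ty": 0,"tz": -0.2,"turn": 0},{"tx": 0,"ty": 0,"tz": -0.2,"turn": 0},{"tx": 0,"ty": 0,"tz": -0.2,"turn": 0},{"tx": 0,"ty": 0,"tz": -0.2,"turn": 0}]'

```text
t: 15.17
tool_pos: [0.5525, 0.1065, 0.1113]
eef_rot: [[-0.026, 1.0, 0.0], [1.0, 0.026, 0.0], [0.0, 0.0, -1.0]]
contact_force: [-8.4, -0.1, 9.8]
grip_width: 0.0112
grip_force: 60.3
```

Call:
play_rows --moves '[{"tx": 0,"ty": 0,"tz": 0,"turn": 0},{"tx": 0,"ty": 0,"tz": 0,"turn": 0},{"tx": 0,"ty": 0,"tz": 0,"turn": 0},{"tx": 0,"ty": 0,"tz": 0,"turn": 0},{"tx": 0,"ty": 0,"tz": 0,"turn": 0},{"tx": 0,"ty": 0,"tz": 0,"turn": 0},{"tx": 0,"ty": 0,"tz": 0,"turn": 0},{"tx": 0,"ty": 0,"tz": 0,"turn": 0},{"tx": 0,"ty": 0,"tz": 0,"turn": 0}]' --grip 0.5

```text
t: 15.92
tool_pos: [0.5526, 0.1065, 0.1103]
eef_rot: [[-0.026, 1.0, -0.0], [1.0, 0.026, -0.0], [-0.0, -0.0, -1.0]]
contact_force: [-0.8, -1.0, -0.2]
grip_width: 0.0426
grip_force: 0.0
```

Call:
play_rows --moves '[{"tx": 0,"ty": 0,"tz": 5,"turn": 0},{"tx": 0,"ty": 0,"tz": 15,"turn": 0},{"tx": 0,"ty": 0,"tz": 30,"turn": 0},{"tx": 0,"ty": 0,"tz": 50,"turn": 0},{"tx": 0,"ty": -10,"tz": 75,"turn": 0},{"tx": 0,"ty": -30,"tz": 100,"turn": 0},{"tx": 0,"ty": -50,"tz": 120,"turn": 0},{"tx": 0,"ty": -70,"tz": 130,"turn": 0},{"tx": 0,"ty": -80,"tz": 140,"turn": 0},{"tx": 0,"ty": -80,"tz": 140,"turn": 0},{"tx": 0,"ty": -80,"tz": 140,"turn": 0}]'

```text
t: 16.83
tool_pos: [0.5528, 0.0265, 0.2508]
eef_rot: [[-0.025, 1.0, 0.001], [1.0, 0.025, 0.0], [0.0, 0.001, -1.0]]
contact_force: [0.1, -0.8, 0.4]
grip_width: 0.0429
grip_force: 0.0
```

```bash
python3 - <<'E'
from h import *
s=manip.read_state(); W=cam("wrist",s); print(s["t"],np.round(s["tool_pos"],4),np.round(s["contact_force"],2),s["grip_width"])
I=manip.read_camera("wrist"); q=lambda X:proj(W,np.array(X)).round(1).tolist()
print("pred lens",q([.4788,.1052,.0985]),"tab top",q([.5537,.1072,.145]),"mouth",q([.5537,.1072,.076]))
cv2.imwrite("pics/w4.png",cv2.resize(I,(800,600),interpolation=cv2.INTER_CUBIC))
E
```

```text
16.8333 [0.5528 0.0265 0.2508] [ 0.15 -0.76  0.36] 0.04289260225680699
pred lens [[169.0, 81.6]] tab top [[259.3, 78.7]] mouth [[258.6, 82.4]]
```

View pics/w4.png

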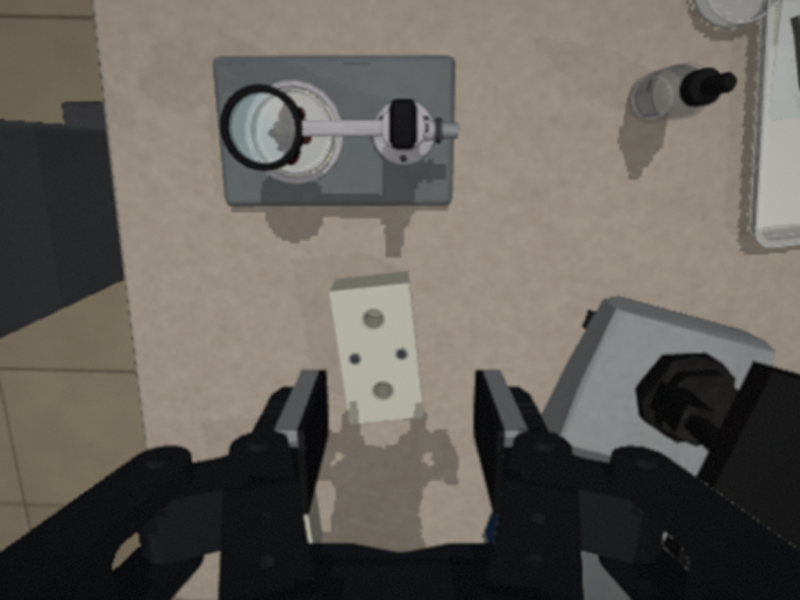

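The lens is at (261,127), about 2 px from its predicted place over the dish seat, and the tab at (403,124) is on the holder axis. The dish and dropper bottle look undisturbed. I'm handing in.

```bash
python3 -c "
from bench import manip; print(manip.job_done())"
```

```text
the job is handed in; nothing more can be done
None
```

The magnifier is in the holder, past the spring plunger and pressed onto the depth stop with about 10 N, then released with the lens centred over the dish; I handed the job in at about 17 s, and no verdict was returned.

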